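# Seat the cone bowl in a tip-out ashtray and rock it

## Task

The washed ashtray bowl, a steel cone with a post on top, goes back into its tip-out stand: set the cone upright into the cup that hangs between the two posts and press it fully home for a moment, gently, with about 10 N. Then check that it rocks free: with the bowl staying seated in the cup, tip it about 15 degrees away from you and after that about 15 degrees back towards you. Leave it sitting upright and fully home in the cup, let go, with the other things on the table undisturbed.

Things in the scene. Friction and masses are not known exactly. Their poses are not given: they have to be found in the camera images.
- bowl: Loose steel cone bowl, about 220 g. Origin at the centre of its flat underside, z up along its axis. Cone 28 mm across at the underside, growing straight to 68 mm across at 40 mm height (matches the cup). A plain round post 14 mm across stands on the axis from there up to 95 mm above the underside: the place to grip. Starts standing upright on the table.
- bowl_mid (a point): Point on the bowl's axis 28 mm above its underside; when the bowl is fully home in the cup this point lies on the cup's real pin line. Axes as the bowl's.
- stand: Tip-out stand, fixed to the table: round wooden foot 128 mm across and 12 mm high, two flat steel posts with slots, rising to 74 mm at 56 mm either side of the centre along its own y. Origin under the centre of the foot, z up, +x pointing away from the robot (turned by up to about 30 degrees), y along the pin line.
- pin_mid (a point): Nominal middle of the pin line between the posts, 60 mm above the table, axes as the stand's. The cup itself is not measured: its pins are clamped in the posts anywhere up to 9 mm above or below this height, and have end play, so that it also stands up to 5 mm to either side along y (it slides sideways at about 1 N). Real height and side must be felt.
- cup (a joint): Dark steel conical cup hanging on pins between the posts: inside 35 mm across at its open bottom (22 mm below the pin line), 63 mm at its mouth (6 mm above it), 71 mm outside. Value: its tilt about the pin line (the stand's y), rad: 0 upright, positive when the top of the bowl tips away from the robot (towards the stand's +x), stops at -0.42 and +0.42. A weak spring (0.06 N m/rad) brings it upright.
- bell: Small steel hand bell, 44 mm across, 45 mm high; bystander. Origin under its centre.
- lighter_case: Black plastic lighter case with a press button, 62 x 36 x 18 mm, lying flat; bystander. Origin under its centre.
- glass_dish: Round glass ashtray, 92 mm across, 26 mm high; bystander. Origin under its centre.
- remote_holder: Wooden holder 100 x 130 x 90 mm with two remotes standing in it up to 130 mm; bystander. Origin under its centre.
- vase: Ceramic vase, 90 mm across, 130 mm high, with flowers up to 260 mm; bystander. Origin under its centre.
- mug: White mug, 76 mm across, 85 mm high; bystander. Origin under its centre.
- book: Closed book lying flat, 136 x 195 x 27 mm; bystander. Origin under its centre.
Not all that is in view belongs to the job. What is shaped like the bowl but brown is not meant.

How it is judged (in metres and radians):
On the way, in this order (a step that is already met when the one before it is completed fails the run):
1. the bowl stands fully home and upright in the cup, pressed so that the contact forces of bowl on stand add up to 7 to 20 N (in the cone seat they come to 1 to 2.2 times the push) (x of bowl_mid in the frame of pin_mid between -0.003 and 0.003 m and y of bowl_mid in the frame of pin_mid between -0.007 and 0.007 m and z of bowl_mid in the frame of pin_mid between -0.011 and 0.011 m and value of joint cup between -0.07 and 0.07 rad and angle between bowl's own z axis and vertical below 0.09 rad and contact force between bowl and stand between 7 and 20 N), for 0.5 s.
2. the seated bowl is tipped at least 0.17 rad away from the robot (x of bowl_mid in the frame of pin_mid between -0.003 and 0.003 m and y of bowl_mid in the frame of pin_mid between -0.007 and 0.007 m and z of bowl_mid in the frame of pin_mid between -0.011 and 0.011 m and value of joint cup above 0.17 rad), for 0.1 s.
3. the seated bowl is tipped at least 0.17 rad towards the robot (x of bowl_mid in the frame of pin_mid between -0.003 and 0.003 m and y of bowl_mid in the frame of pin_mid between -0.007 and 0.007 m and z of bowl_mid in the frame of pin_mid between -0.011 and 0.011 m and value of joint cup below -0.17 rad), for 0.1 s.
At the end, for the whole second after the job is handed in: The bowl rests fully home in the cup: its bowl_mid point within 3 mm of pin_mid in x, 7 mm in y and 11 mm in z (all in pin_mid's frame; the cup's play and clamp height included), the cup within 0.07 rad and the bowl within 0.09 rad of upright, at rest, released (x of bowl_mid in the frame of pin_mid between -0.003 and 0.003 m and y of bowl_mid in the frame of pin_mid between -0.007 and 0.007 m and z of bowl_mid in the frame of pin_mid between -0.011 and 0.011 m and value of joint cup between -0.07 and 0.07 rad and angle between bowl's own z axis and vertical below 0.09 rad and linear speed of bowl below 0.02 m/s); the robot touches nothing.
It fails at once if the bowl is pressed so hard that the contact forces of bowl on stand add up to more than 30 N (contact force between bowl and stand above 30 N).
It fails at once if a bystander (bell, lighter case, glass ashtray, remote holder, vase, mug or book) is moved more than 15 mm (distance of any of bell, lighter_case, glass_dish, remote_holder, vase, mug, book from where it was at the start of the episode above 0.015 m).
It also fails if it takes over 64 s, if anything falls off the work surface, if the arm or the gripper's body presses on something with over 40 N, if the wrist force passes 120 N, or if a joint passes its speed limit or range.

## Robot

A 6-joint arm with a two-finger parallel gripper is mounted at the origin on the work surface. World frame = base frame: x ahead of the robot, y to its left, z up, the work surface at z = 0. Lengths are in m, angles in degrees, forces in N, time in s.
With the tool pointing down it reaches from about 0.3 to 0.75 m from the base axis. Payload 8.5 kg.
Tool frame: the origin (TCP) lies midway between the tips of the shut fingers; the grasp point (between the pads) lies 19 mm behind it; y points along the fingers, x is the direction in which the jaws open and shut, and the axes are right-handed (so a half turn about y gives the same grasp; the last joint's range is limited). The gripper opens to 85 mm and grips with 20 to 120 N. Pads are 22 mm wide; open, the fingers measure 114 mm over their backs; the gripper's body (76 mm by 85 mm) begins 54 mm behind the grasp point. The pads swing forward as they close: fully open they stand 13 mm farther back than shut.
Start: joints at [56.476, 21.807, 74.336, -0, 83.858, -12.336], TCP at [0.199, 0.513, 0.231] pointing down, gripper open.
Joint ranges: [-178.18, 178.18], [-50.72, 133.34], [12.68, 142.11], [-81.47, 261.47], [9.98, 163.14], [-165.26, 165.26]. Speed limits (degrees/s): [136.94, 136.94, 180, 180, 180, 180].

## Interface

Orientations are given as a 3x3 rotation matrix whose columns are the frame's x, y, z axes.
In Python, from rig import env gives the robot as it stands.
- The arm moves only by the tool carry_out, never from a script. Its argument "plan" is a list of rows, each a list of 3 entries, a list of its own where there are three numbers: the shift along the tool's x, y, z in m, then the turn, a rotation vector about the tool's x, y, z in degrees, then the finger opening in m, from 0 to 0.0854. In form: [[[dx, dy, dz], [ax, ay, az], jaw], ...]. A call has 1 to 8 rows; each row shifts and turns the commanded pose from where the row before left it, along the tool's axes as they then stand; what a row does not reach is not made up. A row lasts 1/8 s, in which the tool goes at most 62.5 mm and 10.7 degrees, less where a joint would pass 70% of its speed; a pose out of reach is approached as far as the arm can. A call is refused whole if a number of a shift passes 0.0625 or a number of a turn 10.7, either way. A call with a gripper value outside its range is refused whole. The fingers move at their own pace and stop on an object; "force" is the grip in N (left out, the last holds). Time passes only in rows, so rows that do not move let the fingers close. It gives the time, the measured TCP pose, the force and the opening at its end, in the units of the state.
- env.observe(): the state, without advancing time (a new reading comes with each control period).
- env.get_image(name): name is "side" or "top" or "wrist"; returns a dict with "image" (384x512x3 uint8, red, green, blue), "vfov" (degrees; the focal length in pixels is half the picture's height over the tangent of half this angle, whatever the lens; pixels are square), "cx", "cy" (the principal point, pixels), "rvec" (rotation vector, rad) and "tvec" (3), from world to camera coordinates, as OpenCV has them; the wrist camera has in their place "tool_from_camera" (4x4, takes a point from camera to tool coordinates, whose origin is the TCP and whose axes are the tool frame's). Camera axes: x right, y down, z forward; pixel columns grow to the right and rows downward; lengths in m; the calibration is good to about 2 mm. A picture is of the moment at which its call begins: read the wrist's pose just before it. There is no depth.
- env.close_job(): hands the job in, once; it reports no verdict.
Trained networks look in a picture, given as the dict that the camera call returned (one of the last four; its "shot" number tells which), for a name from the list of things; names that differ only in an ending like _2 or _b are one class to them, and where a whole thing is asked for, a point or a joint stands for the part that bears it (a point fixed in the world has none). Each returns a list of dicts, best first, with "conf" (0 to 1); they miss things now and then, are a little off and sometimes report something else, mostly with a low value. They report only what shows in the picture. A call takes as long as a camera call. They do not tell look-alikes from the thing itself.
- env.outline_of(target, picture): "mask" (384x512 bool, what is visible of it) and "pixel" ([row, column] in pixels, amid what is visible of it).
The state is a dict: "time_s": time; "q": joint angles; "qvel": joint speeds; "joint_efforts": joint torques, N m; "position": TCP position; "tool_rot": TCP orientation; "ft_force": force on the tool from outside, world axes, zero at the start; "wrist_torque": the same for the moment, N m; "grip_width": finger opening in m.
Only numpy, scipy, OpenCV 4.12 (cv2) and the standard library are available. Lean on these libraries where they do the work, as an engineer would, in place of code of your own. Each camera call takes 0.05 s, during which the arm holds its last target.

## Working session

There is one attempt and no reset: what is moved stays moved. The work goes in short steps, Python scripts to look and compute and a tool call to move; the robot and the scene stay as the last step left them, time stands still between calls to the robot, and variables do not carry over. Pictures are saved under pics/ and viewed, and the job is handed in when it is done.

Besides the shell and the picture viewer there is one more tool, called after ">>>" as name(argument=value, ...) on one line, values as JSON. carry_out: Moves the arm, as the interface text tells. Its arguments: {"type":"object","properties":{"plan":{"type":"array","items":{"type":"array"}},"force":{"type":"number"}},"required":["plan"]}

```bash
ls; mkdir -p pics
cat > h.py <<'E'
import numpy as np, cv2
from rig import env
def K(p):
    h=p["image"].shape[0]; f=h/2/np.tan(np.radians(p["vfov"])/2)
    return f
def cam(p,st=None):
    f=K(p)
    if "rvec" in p:
        R=cv2.Rodrigues(np.array(p["rvec"],float))[0]; t=np.array(p["tvec"],float).ravel()
        return f,R.T,-R.T@t
    T=np.array(p["tool_from_camera"]); Rt=np.array(st["tool_rot"]); 
    return f,Rt@T[:3,:3],Rt@T[:3,3]+np.array(st["position"])
def ray(p,rc,st=None):
    f,Rw,C=cam(p,st); d=Rw@np.array([(rc[1]-p["cx"])/f,(rc[0]-p["cy"])/f,1]); return C,d
def atz(p,rc,z,st=None):
    C,d=ray(p,rc,st); return C+d*(z-C[2])/d[2]
def proj(p,X,st=None):
    f,Rw,C=cam(p,st); c=Rw.T@(np.array(X)-C); return np.array([p["cy"]+f*c[1]/c[2],p["cx"]+f*c[0]/c[2]])
def save(p,n): cv2.imwrite("pics/"+n,cv2.cvtColor(p["image"],cv2.COLOR_RGB2BGR))
E
python3 - <<'E'
from h import *
s=env.observe(); print(s)
for n in ["side","top","wrist"]:
    p=env.get_image(n); save(p,n+"0.png"); print(n,{k:v for k,v in p.items() if k!="image"})
    for t in ["bowl","stand","cup","bell","lighter_case","glass_dish","remote_holder","vase","mug","book"]:
        for r in env.outline_of(t,p): print(t,r["conf"],r["pixel"],r["mask"].sum())
E
```

```text
pics
{'time_s': 0.0, 'q': array([ 5.64749341e+01,  2.18423149e+01,  7.43845578e+01,  1.38170397e-03,
        8.38584203e+01, -1.23355463e+01]), 'qvel': array([ 0.1195441 ,  0.05018019, -0.06517049,  0.09075296,  0.03124082,
       -0.12175206]), 'joint_efforts': array([-5.34136561e-04, -4.48466492e+01, -2.31279391e+01, -2.62168305e-04,
        4.82446238e-03, -6.79331288e-05]), 'position': array([0.19863043, 0.51256999, 0.23070052]), 'tool_rot': array([[ 3.61455837e-01, -8.42169207e-04, -9.32388850e-01],
       [ 9.32388105e-01, -1.22775761e-03,  3.61456657e-01],
       [-1.44915517e-03, -9.99998892e-01,  3.41448396e-04]]), 'ft_force': array([ 0.11694799, -0.87767093,  0.01940709]), 'wrist_torque': array([ 0.01111969,  0.00012352, -0.03395204]), 'grip_width': 0.08531655487996069}
side {'vfov': 57.225468941124326, 'cx': 257.6318582636105, 'cy': 192.8623078462033, 'rvec': array([ 2.3436308 , -0.36396423,  0.16961592]), 'tvec': array([-0.50531149,  0.17408892,  0.86931219]), 'shot': 1}
bowl 0.94 [242.3, 259.2] 512
bowl 0.85 [263.3, 212.8] 517
bowl 0.67 [235.7, 300.8] 498
bowl 0.57 [274.
[... 815 characters left out ...]
remote_holder 0.61 [157.4, 362.4] 1357
vase 0.69 [159.0, 142.8] 735
vase 0.28 [213.4, 286.9] 278
mug 0.77 [254.9, 374.4] 544
book 0.64 [242.2, 127.4] 2332
book 0.4 [156.2, 142.6] 750
book 0.28 [192.7, 213.0] 1032
wrist {'vfov': 63.3117641714217, 'cx': 259.7933697317307, 'cy': 193.75373383748462, 'tool_from_camera': array([[ 9.99999780e-01, -2.44360725e-06, -6.63395650e-04,
         1.70293337e-04],
       [ 6.36777528e-04, -2.76909721e-01,  9.60895729e-01,
        -1.41615181e-01],
       [-1.86048756e-04, -9.60895940e-01, -2.76909658e-01,
         7.00115407e-02],
       [ 0.00000000e+00,  0.00000000e+00,  0.00000000e+00,
         1.00000000e+00]]), 'shot': 3}
book 0.65 [300.4, 263.6] 10578
```

Run:
```python
import cv2
a=cv2.imread("pics/side0.png"); b=cv2.imread("pics/top0.png")
cv2.imwrite("pics/side0c.png",cv2.resize(a[90:300,150:350],None,fx=3,fy=3,interpolation=2)[:600,:800]) 
cv2.imwrite("pics/top0c.png",cv2.resize(b[110:290,100:400],None,fx=2.6,fy=2.6,interpolation=2))
```

```text
(no output)
```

View pics/side0.png

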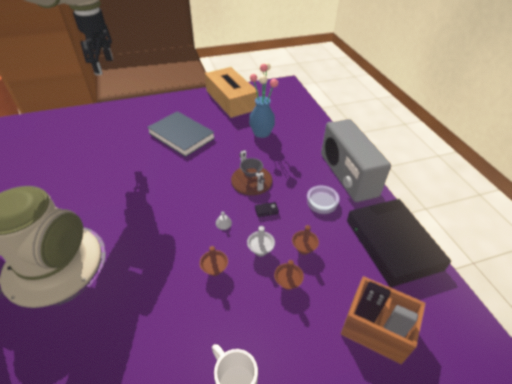

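View pics/side0c.png

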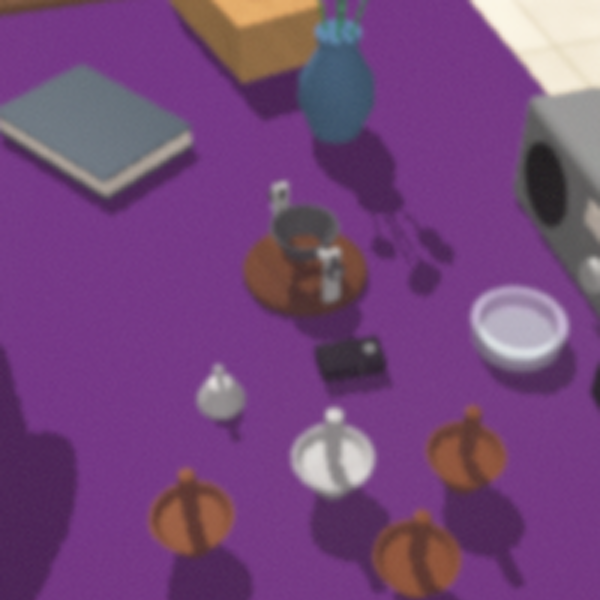

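View pics/top0c.png

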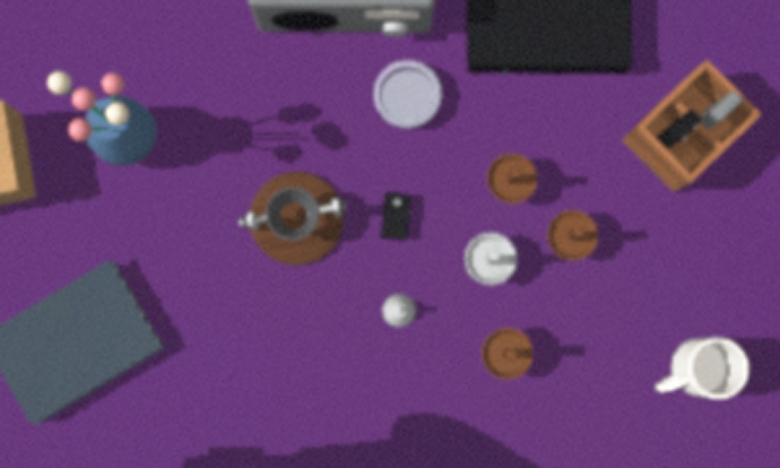

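The steel bowl is at side (242,259) and top (208,287). The three brown cones around it are decoys. The stand is at side (178,248) and top (192,214), with the lighter case just to its right.

```bash
cat > loc.py <<'E'
from h import *
from scipy.optimize import least_squares
S=env.get_image("side");T=env.get_image("top")
def best(t,p,near=None):
    L=env.outline_of(t,p)
    if near is not None: L=[r for r in L if np.hypot(*(np.array(r["pixel"])-near))<15]
    return L[0] if L else None
for t,z in [("bowl",.035),("stand",.02),("cup",.06),("bell",.02),("lighter_case",.01),("glass_dish",.02),("mug",.05),("vase",.06),("book",.02),("remote_holder",.05)]:
    for n,p in (("side",S),("top",T)):
        for r in env.outline_of(t,p):
            print(t,n,r["conf"],np.round(r["pixel"]),np.round(atz(p,r["pixel"],z)[:2],3))
np.save("/tmp/top.npy",T["image"])
E
python3 loc.py
python3 - <<'E'
import cv2
a=cv2.imread("pics/side0.png"); b=cv2.imread("pics/top0.png")
cv2.imwrite("pics/side_st.png",cv2.resize(a[140:200,215:290],None,fx=8,fy=8,interpolation=2))
cv2.imwrite("pics/top_st.png",cv2.resize(b[160:240,180:310],None,fx=6,fy=6,interpolation=2))
E
```

```text
bowl side 0.96 [240. 303.] [ 0.605 -0.14 ]
bowl side 0.88 [273. 286.] [ 0.529 -0.218]
bowl side 0.76 [239. 258.] [ 0.499 -0.105]
bowl side 0.66 [261. 214.] [ 0.376 -0.134]
bowl top 0.8 [207. 288.] [ 0.506 -0.118]
bowl top 0.79 [177. 296.] [ 0.611 -0.145]
bowl top 0.79 [200. 316.] [ 0.531 -0.216]
bowl top 0.69 [246. 294.] [ 0.373 -0.139]
bowl top 0.24 [193. 251.] [0.555 0.011]
stand side 0.78 [178. 250.] [0.548 0.133]
stand top 0.65 [191. 214.] [0.563 0.14 ]
cup side 0.75 [165. 254.] [0.567 0.142]
cup top 0.5 [188. 208.] [0.569 0.157]
cup top 0.16 [254. 373.] [ 0.349 -0.401]
bell side 0.51 [177. 249.] [0.548 0.136]
bell side 0.5 [222. 223.] [ 0.429 -0.012]
bell top 0.5 [157. 142.] [0.683 0.392]
bell top 0.25 [193. 214.] [0.558 0.139]
lighter_case side 0.77 [211. 263.] [ 0.548 -0.   ]
lighter_case top 0.73 [193. 251.] [0.56 0.01]
glass_dish side 0.71 [213. 265.] [ 0.547 -0.016]
glass_dish side 0.7 [202. 320.] [ 0.71  -0.024]
glass_dish side 0.25 [366. 232.] [ 0.358 -0.373]
glass_dish side 0.23 [162. 253.] [0.581 0.198]
glass_dish top 0.68 [150. 252.] [0.711 0.006]
mug side 0.92 [366. 235.] [ 0.361 -0.384]
mug top 0.97 [253. 374.] [ 0.349 -0.407]
vase side 0.61 [114. 262.] [0.675 0.391]
vase side 0.46 [164. 252.] [0.562 0.149]
vase top 0.55 [157. 141.] [0.676 0.388]
book side 0.66 [134. 180.] [0.384 0.418]
book top 0.81 [242. 126.] [0.385 0.439]
remote_holder side 0.88 [321. 385.] [ 0.68  -0.394]
remote_holder top 0.58 [157. 363.] [ 0.681 -0.38 ]
remote_holder top 0.43 [254. 372.] [ 0.348 -0.402]
```

View pics/top_st.png

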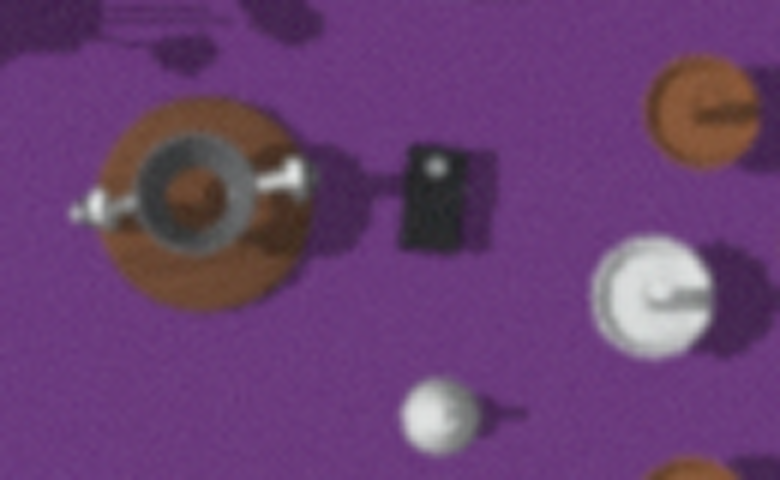

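View pics/side_st.png

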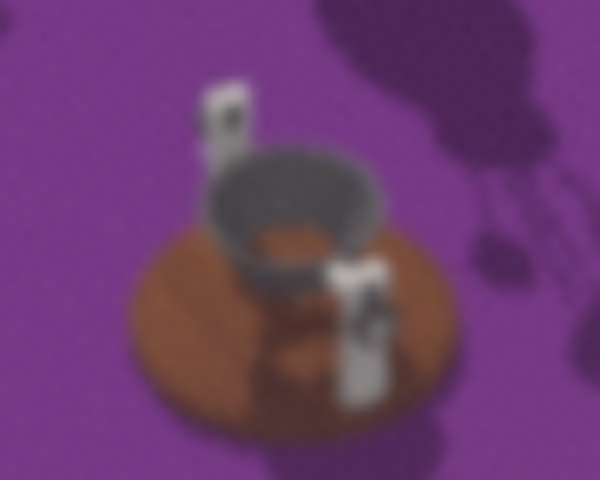

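```bash
cat >> h.py <<'E'
def fitc(p,mask,r,z,x0,st=None):
    # fit a horizontal circle's centre at height z by outline hull edge (outer contour) points
    pass
E
python3 - <<'E'
from h import *
s=env.observe()
T=env.get_image("top"); S=env.get_image("side")
c=lambda r,q:(160+(r-2.5)/6,180+(q-2.5)/6)
print("foot",atz(T,c(204,206),.012))
print("postL",atz(T,c(208,97),.074),"R",atz(T,c(177,290),.074))
print("bowl",atz(T,c(297,653),.04), "posttop",atz(T,c(290,662),.095))
cs=lambda r,q:(140+(r-3.5)/8,215+(q-3.5)/8)
print("side: foot",atz(S,cs(318,296),.012),"postL",atz(S,cs(88,228),.074),"R",atz(S,cs(266,362),.074))
E
```

```text
foot [0.55557135 0.13950727 0.012     ]
postL [0.54601949 0.19643085 0.074     ] R [0.56396254 0.08835402 0.074     ]
bowl [ 0.49965057 -0.11905184  0.04      ] posttop [ 0.49919602 -0.11840803  0.095     ]
side: foot [0.55477979 0.13238856 0.012     ] postL [0.54827178 0.19915563 0.074     ] R [0.56555549 0.08854297 0.074     ]
```

```bash
cat >> h.py <<'E'
from scipy.spatial.transform import Rotation as Ro
def Rs(yaw,tilt=0):
    a=np.radians(yaw); xs=np.array([np.cos(a),np.sin(a),0]); ys=np.array([-np.sin(a),np.cos(a),0])
    return np.column_stack([ys,[0,0,-1],-xs])
def togo(P,yaw=None,R=None):
    s=env.observe(); R0=np.array(s["tool_rot"]); d=R0.T@(np.array(P)-np.array(s["position"]))
    if yaw is not None: R=Rs(yaw)
    rv=np.degrees(Ro.from_matrix(R0.T@R).as_rotvec()) if R is not None else None
    print("t",round(s["time_s"],2),"pos",np.round(s["position"],4),"shift",np.round(d,4),"|d|",round(np.linalg.norm(d),4),"turn(tool)",None if rv is None else np.round(rv,2),"F",np.round(s["ft_force"],2),"w",round(s["grip_width"],4))
    if R is not None: print("shift in target axes",np.round(R.T@(np.array(P)-np.array(s["position"])),4))
E
python3 -c "
from h import *
togo([.5555,.141,.2],9.3)"
```

```text
t 2.85 pos [0.1988 0.5128 0.2313] shift [-0.2177  0.0313 -0.467 ] |d| 0.5162 turn(tool) [ -0.   -30.49   0.  ] F [-1.1   1.38  0.45] w 0.0852
shift in target axes [-0.4246  0.0313 -0.292 ]
```

>>> carry_out(plan=[[[-0.0242,0.0033,-0.0519],[0,0,0],0.05],[[-0.0242,0.0033,-0.0519],[0,0,0],0.05],[[-0.0242,0.0033,-0.0519],[0,0,0],0.05],[[-0.0242,0.0033,-0.0519],[0,0,0],0.05],[[-0.0242,0.0033,-0.0519],[0,0,0],0.05],[[-0.0242,0.0033,-0.0519],[0,0,0],0.05],[[-0.0242,0.0033,-0.0519],[0,0,0],0.05],[[-0.0242,0.0033,-0.0519],[0,0,0],0.05]])

```text
time_s: 3.85
position: [0.5171, 0.1807, 0.205]
tool_rot: [[0.362, 0.0, -0.932], [0.932, 0.0, 0.362], [0.0, -1.0, -0.0]]
ft_force: [0.5, 0.7, 0.4]
grip_width: 0.0499
```

```bash
python3 -c "
from h import *
togo([.5555,.141,.2],9.3)"
```

```text
t 3.85 pos [0.5171 0.1807 0.205 ] shift [-0.0231  0.005  -0.0501] |d| 0.0554 turn(tool) [ 2.00e-02 -3.05e+01  1.00e-02] F [0.48 0.74 0.37] w 0.0499
shift in target axes [-0.0453  0.005  -0.0315]
```

>>> carry_out(plan=[[[-0.0231,0.005,-0.0501],[0,0,0],0.05],[[0,0,0],[0,-10.2,0],0.05],[[0,0,0],[0,-10.2,0],0.05],[[0,0,0],[0,-10.1,0],0.05],[[0,0,0],[0,0,0],0.05]])

```text
time_s: 4.47
position: [0.5543, 0.1426, 0.1999]
tool_rot: [[-0.16, 0.0, -0.987], [0.987, 0.0, -0.16], [0.0, -1.0, -0.0]]
ft_force: [0.5, -0.5, -0.1]
grip_width: 0.0498
```

Run:
```python
from h import *
import pickle
togo([.4995,-.1185,.2],9.3)
s=env.observe(); p=env.get_image("wrist"); save(p,"w1.png"); pickle.dump((s,p),open("w1.pkl","wb"))
```

```text
t 4.47 pos [0.5543 0.1426 0.1999] shift [-2.489e-01 -1.000e-04  9.600e-02] |d| 0.2668 turn(tool) [ 0.01 -0.08  0.  ] F [ 0.48 -0.46 -0.1 ] w 0.0498
shift in target axes [-2.488e-01 -1.000e-04  9.630e-02]
```

View pics/w1.png

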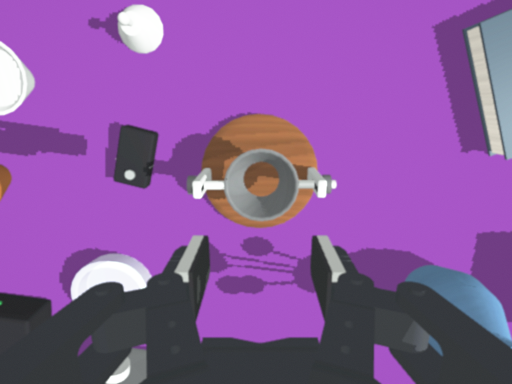

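Run:
```python
from h import *
import pickle
from scipy.optimize import least_squares
s,p=pickle.load(open("w1.pkl","rb"))
im=p["image"]; 
cv2.imwrite("pics/w1c.png",cv2.cvtColor(cv2.resize(im[100:240,180:340],None,fx=5,fy=5,interpolation=2)[:600],cv2.COLOR_RGB2BGR)) if 0 else cv2.imwrite("pics/w1c.png",cv2.cvtColor(cv2.resize(im[105:235,180:340],None,fx=4.5,fy=4.5,interpolation=2),cv2.COLOR_RGB2BGR))
# foot: brown vs purple : blue channel low
a=im.astype(int); m=((a[...,2]<a[...,0])).astype(np.uint8)
m[:105]=0;m[235:]=0;m[:,:195]=0;m[:,325:]=0
k=cv2.findContours(m,cv2.RETR_EXTERNAL,cv2.CHAIN_APPROX_NONE)[0]; k=max(k,key=cv2.contourArea)[:,0,:]
print(len(k),k.min(0),k.max(0))
pts=np.array([atz(p,(y,x),.012,s)[:2] for x,y in k])
f=lambda v:np.hypot(pts[:,0]-v[0],pts[:,1]-v[1])-v[2]
r=least_squares(f,[.555,.14,.064],loss="soft_l1",f_scale=.0005); print("foot",r.x)
```

```text
316 [201 113] [317 181]
foot [0.54697336 0.14036129 0.05373025]
```

View pics/w1c.png

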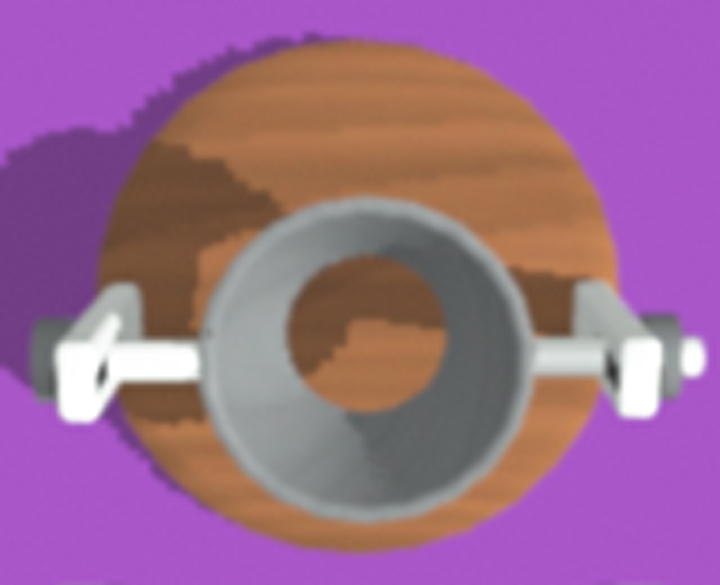

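Run:
```python
from h import *
import pickle
from scipy.optimize import least_squares
s,p=pickle.load(open("w1.pkl","rb"))
c=lambda r,q:((r-1.75)/4.5+105,(q-1.75)/4.5+180)
# foot extremes -> fit centre via circle model
ext={'L':(280,98),'R':(285,618),'T':(38,372),'B':(552,360),'a':(90,510),'b':(120,150),'d':(515,220),'e':(480,530)}
for drop in [(),('b',)]:
    pts=np.array([atz(p,c(*v),.012,s)[:2] for k,v in ext.items() if k not in drop])
    r=least_squares(lambda v:np.hypot(pts[:,0]-v[0],pts[:,1]-v[1])-v[2],[.555,.14,.064]); print("foot",r.x,r.fun.round(4))
L=atz(p,c(382,82),.074,s);R=atz(p,c(378,639),.074,s);print("posts",L,R,(L+R)/2,np.linalg.norm(L-R),np.degrees(np.arctan2(-(L-R)[0],(L-R)[1])))
# cup mouth outer: extremes, unknown z
def circ(D,rows,cols):
    for z in np.arange(.05,.08,.003) if D>.05 else np.arange(.025,.05,.003):
        a=[atz(p,c(*q),z,s) for q in ((sum(rows)/2,cols[0]),(sum(rows)/2,cols[1]),(rows[0],sum(cols)/2),(rows[1],sum(cols)/2))]
        print(round(z,3),"w",np.linalg.norm(a[0]-a[1]).round(4),"h",np.linalg.norm(a[2]-a[3]).round(4),"ctr",np.mean(a,0).round(4))
circ(.071,(196,522),(203,537)); circ(.035,(255,412),(287,447))
```

```text
foot [0.55586799 0.14087336 0.0628205 ] [-0.0015  0.0006 -0.0003  0.0005 -0.0005  0.0016  0.0002 -0.0007]
foot [0.5561628  0.14144096 0.06250284] [-0.0006  0.0004  0.0004  0.0005 -0.0002  0.0005 -0.001 ]
posts [0.56628465 0.08844691 0.074     ] [0.54782932 0.19708215 0.074     ] [0.55705698 0.14276453 0.074     ] 0.11019172269167425 -170.358445102082
0.05 w 0.0717 h 0.0723 ctr [0.5591 0.1452 0.05  ]
0.053 w 0.071 h 0.0715 ctr [0.5584 0.145  0.053 ]
0.056 w 0.0702 h 0.0708 ctr [0.5576 0.1449 0.056 ]
0.059 w 0.0695 h 0.07 ctr [0.5569 0.1448 0.059 ]
0.062 w 0.0687 h 0.0693 ctr [0.5561 0.1446 0.062 ]
0.065 w 0.068 h 0.0686 ctr [0.5553 0.1445 0.065 ]
0.068 w 0.0673 h 0.0678 ctr [0.5546 0.1443 0.068 ]
0.071 w 0.0665 h 0.0671 ctr [0.5538 0.1442 0.071 ]
0.074 w 0.0658 h 0.0663 ctr [0.5531 0.144  0.074 ]
0.077 w 0.0651 h 0.0656 ctr [0.5523 0.1439 0.077 ]
0.025 w 0.0371 h 0.0374 ctr [0.5591 0.1446 0.025 ]
0.028 w 0.0367 h 0.037 ctr [0.5584 0.1445 0.028 ]
0.031 w 0.0364 h 0.0367 ctr [0.5577 0.1444 0.031 ]
0.034 w 0.036 h 0.0363 ctr [0.557  0.1442 0.034 ]
0.037 w 0.0357 h 0.036 ctr [0.5563 0.1441 0.037 ]
0.04 w 0.0353 h 0.0356 ctr [0.5556 0.144  0.04  ]
0.043 w 0.035 h 0.0352 ctr [0.5549 0.1439 0.043 ]
0.046 w 0.0346 h 0.0349 ctr [0.5542 0.1437 0.046 ]
0.049 w 0.0343 h 0.0345 ctr [0.5535 0.1436 0.049 ]
```

>>> carry_out(plan=[[[-0.0498,0,0.0193],[0,0,0],0.05],[[-0.0498,0,0.0193],[0,0,0],0.05],[[-0.0498,0,0.0193],[0,0,0],0.05],[[-0.0498,0,0.0193],[0,0,0],0.05],[[-0.0498,0,0.0193],[0,0,0],0.05],[[0,0,0],[0,0,0],0.05],[[0,0,0],[0,0,0],0.05]])

```text
time_s: 5.4
position: [0.4994, -0.1184, 0.1999]
tool_rot: [[-0.16, 0.0, -0.987], [0.987, 0.0, -0.16], [0.0, -1.0, -0.0]]
ft_force: [0.2, 1.3, 0.2]
grip_width: 0.0502
```

Run:
```python
from h import *
import pickle
togo([.4995,-.1185,.2],9.3)
s=env.observe(); p=env.get_image("wrist"); pickle.dump((s,p),open("w2.pkl","wb"))
im=p["image"]; save(p,"w2.png")
cv2.imwrite("pics/w2c.png",cv2.cvtColor(cv2.resize(im[105:235,180:340],None,fx=4.5,fy=4.5,interpolation=2),cv2.COLOR_RGB2BGR))
```

```text
t 5.4 pos [ 0.4994 -0.1184  0.1999] shift [-0.0001 -0.0001 -0.0001] |d| 0.0002 turn(tool) [ 0.   -0.12  0.02] F [0.21 1.27 0.2 ] w 0.0502
shift in target axes [-0.0001 -0.0001 -0.0001]
```

View pics/w2.png

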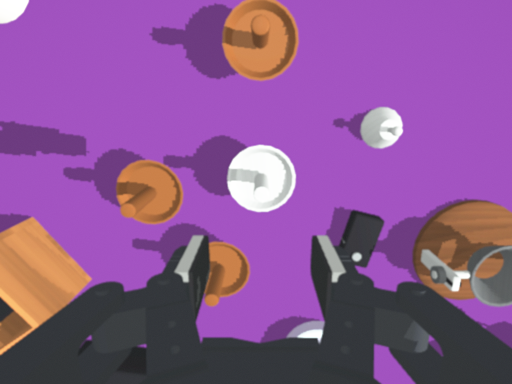

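View pics/w2c.png

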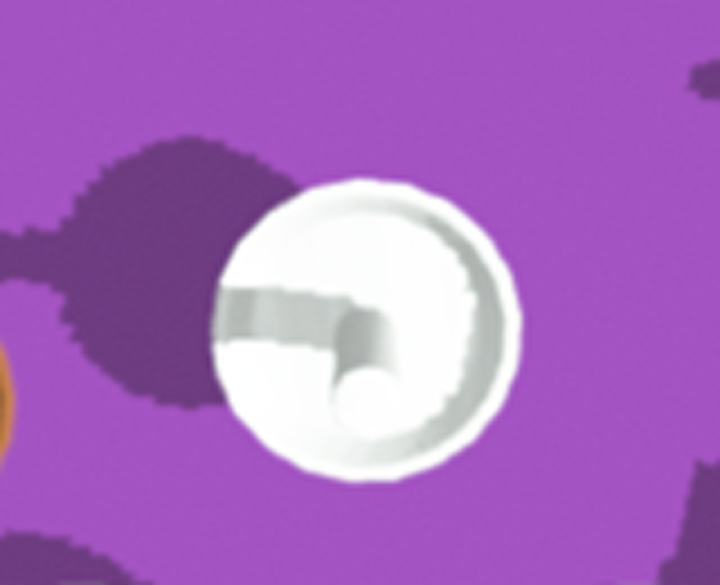

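Run:
```python
from h import *
import pickle
s,p=pickle.load(open("w2.pkl","rb"))
c=lambda r,q:((r-1.75)/4.5+105,(q-1.75)/4.5+180)
a=[atz(p,c(*q),.04,s) for q in((330,211),(330,521),(178,366),(483,366))]
print(np.mean(a,0),np.linalg.norm(a[0]-a[1]),np.linalg.norm(a[2]-a[3]))
print(atz(p,c(402,367),.095,s))
togo([.4995,-.1185,.056],9.3)
```

```text
[ 0.50028494 -0.11725258  0.04      ] 0.06841979837260505 0.06912193515130205
[ 0.50036129 -0.11724631  0.095     ]
t 5.45 pos [ 0.4995 -0.1179  0.2   ] shift [-6.00e-04  1.44e-01  1.00e-04] |d| 0.144 turn(tool) [ 0.01 -0.03  0.01] F [-0.18  0.22  0.44] w 0.0503
shift in target axes [-5.00e-04  1.44e-01  1.00e-04]
```

>>> carry_out(plan=[[[0.0005,0.048,-0.0009],[0,0,0],0.05],[[0,0.048,0],[0,0,0],0.05],[[0,0.035,0],[0,0,0],0.05],[[0,0.012,0],[0,0,0],0.05],[[0,0,0],[0,0,0],0.05]], force=40)

```text
time_s: 6.08
position: [0.5005, -0.1175, 0.0571]
tool_rot: [[-0.162, -0.0, -0.987], [0.987, 0.0, -0.162], [0.0, -1.0, 0.0]]
ft_force: [1.3, -0.2, 0.6]
grip_width: 0.0499
```

>>> carry_out(plan=[[[0,0,0],[0,0,0],0.03],[[0,0,0],[0,0,0],0.018],[[0,0,0],[0,0,0],0.01],[[0,0,0],[0,0,0],0.005],[[0,0,0],[0,0,0],0.005]], force=40)

```text
time_s: 6.7
position: [0.5006, -0.1182, 0.0579]
tool_rot: [[-0.162, 0.002, -0.987], [0.987, -0.0, -0.162], [-0.001, -1.0, -0.002]]
ft_force: [0.6, 1.6, 7.2]
grip_width: 0.013
```

Run:
```python
from h import *
togo([.5,-.117,.057],9.3)
p=env.get_image("wrist"); save(p,"w3.png")
```

```text
t 6.7 pos [ 0.5006 -0.1182  0.0579] shift [0.0013 0.0009 0.0004] |d| 0.0016 turn(tool) [ 0.09  0.01 -0.04] F [0.64 1.62 7.24] w 0.013
shift in target axes [0.0013 0.0009 0.0004]
```

View pics/w3.png

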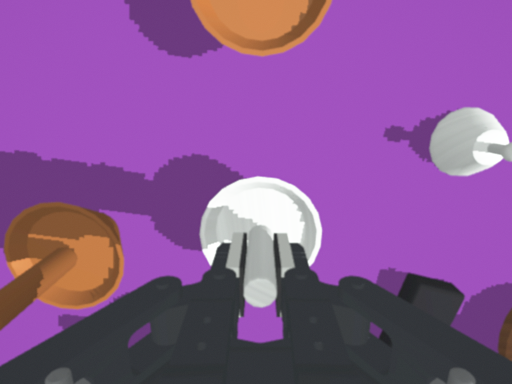

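>>> carry_out(plan=[[[0,-0.02,0],[0,0,0],0.005],[[0,-0.045,0],[0,0,0],0.005],[[0,-0.045,0],[0,0,0],0.005],[[0,0,0],[0,0,0],0.005],[[0,0,0],[0,0,0],0.005]])

```text
time_s: 7.38
position: [0.4995, -0.1179, 0.166]
tool_rot: [[-0.162, -0.002, -0.987], [0.987, 0.001, -0.162], [0.001, -1.0, 0.002]]
ft_force: [-0.1, -1.0, -2.0]
grip_width: 0.0128
```

Run:
```python
from h import *
togo([.556,.1445,.168],9.5)
F=[]
import pickle
s=env.observe();p=env.get_image("wrist"); pickle.dump((s,p),open("w4.pkl","wb")); save(p,"w4.png")
```

```text
t 7.38 pos [ 0.4995 -0.1179  0.166 ] shift [ 0.2498 -0.0019 -0.0982] |d| 0.2684 turn(tool) [-0.09 -0.19  0.06] F [-0.1  -1.05 -2.03] w 0.0128
shift in target axes [ 0.2494 -0.002  -0.099 ]
```

View pics/w4.png

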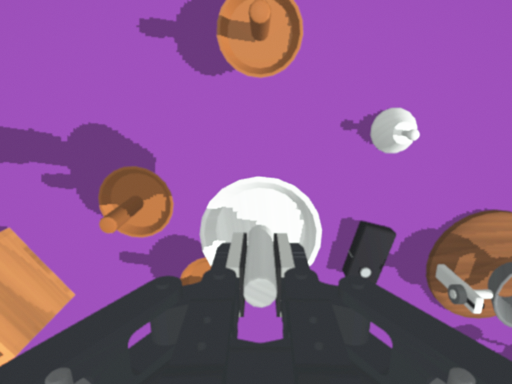

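Run:
```python
from h import *
import pickle
s,p=pickle.load(open("w4.pkl","rb"))
T=np.array(p["tool_from_camera"]); f=K(p)
def aty(rc,y):
    d=T[:3,:3]@np.array([(rc[1]-p["cx"])/f,(rc[0]-p["cy"])/f,1]); return T[:3,3]+d*(y-T[1,3])/d[1]
print(aty((291.5,261),-.037)*1e3)
for rc in ((178,261),(235,200),(235,322)): print(aty(rc,.018)*1e3)
th=np.linspace(0,2*np.pi,5)
cv2.imwrite("pics/w4c.png",cv2.cvtColor(cv2.resize(p["image"][165:320,190:332],None,fx=3.8,fy=3.8,interpolation=2),cv2.COLOR_RGB2BGR))
```

```text
[  0.37801914 -37.           0.76553539]
[ 0.53183186 18.         32.64126286]
[-33.26774679  18.           0.22272942]
[34.38283187 18.          0.22230862]
```

View pics/w4c.png

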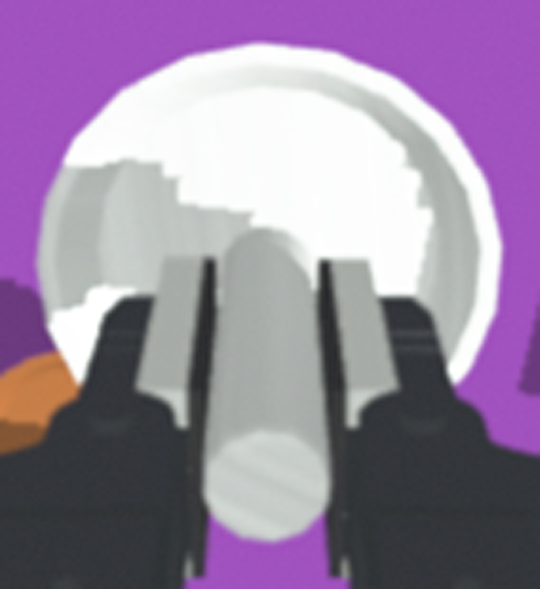

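>>> carry_out(plan=[[[0.05,0,-0.0197],[0,0,0],0.005],[[0.05,0,-0.0197],[0,0,0],0.005],[[0.05,0,-0.0197],[0,0,0],0.005],[[0.05,0,-0.0197],[0,0,0],0.005],[[0.05,0,-0.0197],[0,0,0],0.005],[[0,0,0],[0,0,0],0.005],[[0,0,0],[0,0,0],0.005]])

```text
time_s: 8.3
position: [0.5564, 0.1442, 0.1656]
tool_rot: [[-0.162, -0.003, -0.987], [0.987, -0.001, -0.162], [-0.0, -1.0, 0.003]]
ft_force: [-0.0, -0.7, -2.5]
grip_width: 0.0131
```

Run:
```python
from h import *
togo([.556,.1445,.105],9.5)
import pickle
s=env.observe();p=env.get_image("wrist"); pickle.dump((s,p),open("w5.pkl","wb")); save(p,"w5.png")
```

```text
t 8.3 pos [0.5564 0.1442 0.1656] shift [0.0004 0.0606 0.0002] |d| 0.0606 turn(tool) [-0.16 -0.17 -0.01] F [-0.04 -0.69 -2.48] w 0.0131
shift in target axes [0.0004 0.0606 0.0003]
```

View pics/w5.png

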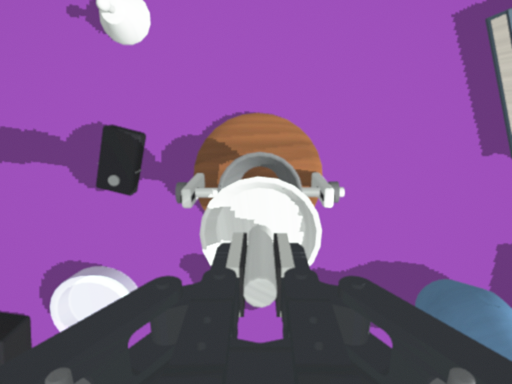

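>>> carry_out(plan=[[[0,0.03,0],[0,-0.2,0],0.005],[[0,0.02,0],[0,0,0],0.005],[[0,0.01,0],[0,0,0],0.005],[[0,0,0],[0,0,0],0.005]])

```text
time_s: 8.85
position: [0.5568, 0.1438, 0.1066]
tool_rot: [[-0.164, -0.001, -0.986], [0.986, -0.0, -0.164], [0.0, -1.0, 0.001]]
ft_force: [-0.5, -0.2, -2.2]
grip_width: 0.013
```

```bash
cat >> h.py <<'E'
YS=9.4
def ft(n=4):
    F=[];P=[];M=[]
    for i in range(n):
        s=env.observe(); F.append(s["ft_force"]);P.append(s["position"]);M.append(s["wrist_torque"])
        if i<n-1: env.get_image("wrist")
    F=np.mean(F,0);P=np.mean(P,0);M=np.mean(M,0)
    a=np.radians(YS); xs=np.array([np.cos(a),np.sin(a),0]); ys=np.array([-np.sin(a),np.cos(a),0])
    c=P-np.array([.5565,.142,0])
    R=np.array(s["tool_rot"])
    print("t",round(s["time_s"],2),"P",np.round(P,4),"stand x,y",np.round([c@xs*1e3,c@ys*1e3],2),"Fs",np.round([F@xs,F@ys,F[2]],2),"M",np.round([M@xs,M@ys,M[2]],3),"down",np.round([R[:,1]@xs,R[:,1]@ys],4),"w",round(s["grip_width"],4))
E
python3 -c "
from h import *
ft()"
```

```text
t 9.0 P [0.5572 0.1441 0.1074] stand x,y [1.01 1.92] Fs [-0.34  0.12 -2.03] M [ 0.014  0.02  -0.001] down [ 0.0015 -0.0002] w 0.0131
```

>>> carry_out(plan=[[[0,0.003,0.0005],[0,0,0],0.005],[[0,0.003,0],[0,0,0],0.005],[[0,0,0],[0,0,0],0.005]])

```text
time_s: 9.38
position: [0.5563, 0.1445, 0.1007]
tool_rot: [[-0.165, -0.0, -0.986], [0.986, -0.0, -0.165], [0.0, -1.0, 0.0]]
ft_force: [-0.1, 0.1, -2.5]
grip_width: 0.0134
```

```bash
python3 -c "
from h import *
ft()"
```

```text
t 9.53 P [0.5564 0.1445 0.1009] stand x,y [0.3  2.46] Fs [-0.19  0.21 -2.61] M [-0.016  0.019 -0.01 ] down [ 0.0001 -0.    ] w 0.0127
```

>>> carry_out(plan=[[[0,0.002,0],[0,0,0],0.005],[[0,0,0],[0,0,0],0.005]])

```text
time_s: 9.78
position: [0.5563, 0.1444, 0.0987]
tool_rot: [[-0.165, -0.0, -0.986], [0.986, -0.0, -0.165], [0.0, -1.0, 0.0]]
ft_force: [0.0, 0.3, -2.0]
grip_width: 0.0129
```

>>> carry_out(plan=[[[0,0.002,0],[0,0,0],0.005],[[0,0,0],[0,0,0],0.005]])

```text
time_s: 10.02
position: [0.5563, 0.1444, 0.0967]
tool_rot: [[-0.165, -0.0, -0.986], [0.986, -0.0, -0.165], [0.0, -1.0, 0.0]]
ft_force: [0.8, -0.3, -3.1]
grip_width: 0.0128
```

```bash
python3 -c "
from h import *
ft(3)"
```

```text
t 10.12 P [0.5564 0.1444 0.0968] stand x,y [0.28 2.43] Fs [ 0.23 -0.12 -2.5 ] M [ 0.02  -0.008 -0.012] down [-0.  0.] w 0.013
```

>>> carry_out(plan=[[[0,0.0015,0],[0,0,0],0.005],[[0,0,0],[0,0,0],0.005]])

```text
time_s: 10.38
position: [0.5564, 0.1444, 0.0953]
tool_rot: [[-0.165, -0.0, -0.986], [0.986, -0.0, -0.165], [0.0, -1.0, 0.0]]
ft_force: [-0.6, -0.4, -0.9]
grip_width: 0.0129
```

>>> carry_out(plan=[[[0,0.0015,0],[0,0,0],0.005],[[0,0,0],[0,0,0],0.005]])

```text
time_s: 10.62
position: [0.5563, 0.1444, 0.0938]
tool_rot: [[-0.165, -0.0, -0.986], [0.986, -0.0, -0.165], [0.0, -1.0, 0.0]]
ft_force: [0.4, 0.1, -2.6]
grip_width: 0.0131
```

>>> carry_out(plan=[[[0,0.0015,0],[0,0,0],0.005],[[0,0,0],[0,0,0],0.005]])

```text
time_s: 10.88
position: [0.5564, 0.1445, 0.0923]
tool_rot: [[-0.165, -0.0, -0.986], [0.986, 0.0, -0.165], [0.0, -1.0, 0.0]]
ft_force: [-0.9, 0.1, -2.0]
grip_width: 0.0128
```

```bash
python3 -c "
from h import *
ft(3)"
```

```text
t 10.97 P [0.5564 0.1444 0.0924] stand x,y [0.31 2.42] Fs [-0.25  0.28 -2.1 ] M [-0.009  0.001 -0.013] down [-0. -0.] w 0.0127
```

>>> carry_out(plan=[[[0,0.0015,0],[0,0,0],0.005],[[0,0,0],[0,0,0],0.005]])

```text
time_s: 11.22
position: [0.5563, 0.1444, 0.0908]
tool_rot: [[-0.165, -0.0, -0.986], [0.986, -0.0, -0.165], [0.0, -1.0, 0.0]]
ft_force: [0.2, -0.4, -2.4]
grip_width: 0.013
```

>>> carry_out(plan=[[[0,0.0015,0],[0,0,0],0.005],[[0,0,0],[0,0,0],0.005]])

```text
time_s: 11.48
position: [0.5564, 0.1444, 0.0893]
tool_rot: [[-0.165, -0.0, -0.986], [0.986, -0.0, -0.165], [0.0, -1.0, 0.0]]
ft_force: [0.5, -0.7, -2.5]
grip_width: 0.013
```

```bash
python3 -c "
from h import *
ft(3)"
```

```text
t 11.57 P [0.5564 0.1444 0.0894] stand x,y [0.29 2.42] Fs [-0.26 -0.2  -2.64] M [-0.032  0.026 -0.006] down [-0. -0.] w 0.0133
```

>>> carry_out(plan=[[[0,0.0015,0],[0,0,0],0.005],[[0,0,0],[0,0,0],0.005]])

```text
time_s: 11.82
position: [0.5563, 0.1445, 0.0878]
tool_rot: [[-0.165, -0.0, -0.986], [0.986, -0.0, -0.165], [0.0, -1.0, 0.0]]
ft_force: [0.2, 0.1, -2.2]
grip_width: 0.0128
```

>>> carry_out(plan=[[[0,0.0015,0],[0,0,0],0.005],[[0,0,0],[0,0,0],0.005]])

```text
time_s: 12.08
position: [0.5564, 0.1444, 0.0863]
tool_rot: [[-0.165, -0.0, -0.986], [0.986, -0.0, -0.165], [-0.0, -1.0, 0.0]]
ft_force: [0.8, 0.2, -2.7]
grip_width: 0.0129
```

```bash
python3 -c "
from h import *
ft(3)"
```

```text
t 12.18 P [0.5564 0.1444 0.0864] stand x,y [0.34 2.37] Fs [ 0.3  -0.5  -2.62] M [-0.046 -0.028 -0.012] down [ 0. -0.] w 0.0127
```

>>> carry_out(plan=[[[0,0.001,0],[0,0,0],0.005],[[0,0,0],[0,0,0],0.005]])

```text
time_s: 12.42
position: [0.5565, 0.1444, 0.0854]
tool_rot: [[-0.165, 0.0, -0.986], [0.986, -0.0, -0.165], [-0.0, -1.0, -0.0]]
ft_force: [-0.6, -0.1, -2.2]
grip_width: 0.0131
```

>>> carry_out(plan=[[[0,0.001,0],[0,0,0],0.005],[[0,0,0],[0,0,0],0.005]])

```text
time_s: 12.68
position: [0.5566, 0.1444, 0.0849]
tool_rot: [[-0.165, 0.001, -0.986], [0.986, 0.0, -0.165], [-0.0, -1.0, -0.001]]
ft_force: [-0.2, -0.6, 3.7]
grip_width: 0.0126
```

```bash
python3 -c "
from h import *
ft(3)
p=env.get_image('wrist'); save(p,'w6.png')"
```

```text
t 12.78 P [0.5567 0.1444 0.0849] stand x,y [0.56 2.38] Fs [-0.37 -0.34  3.81] M [-0.094  0.102  0.016] down [ 0.001  -0.0002] w 0.013
```

View pics/w6.png

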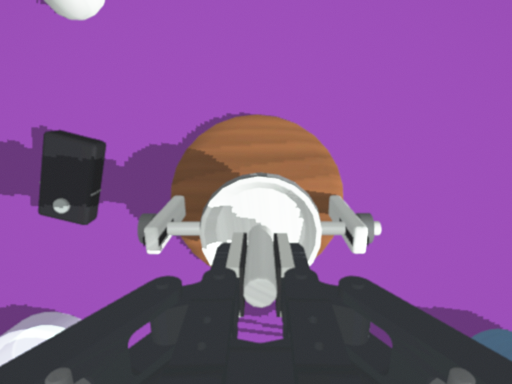

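>>> carry_out(plan=[[[0,0.0002,0],[0,0,0],0.005],[[0,0,0],[0,0,0],0.005]])

```text
time_s: 13.08
position: [0.5567, 0.1444, 0.0848]
tool_rot: [[-0.165, 0.001, -0.986], [0.986, 0.0, -0.165], [-0.0, -1.0, -0.001]]
ft_force: [-0.2, -0.9, 6.4]
grip_width: 0.0131
```

```bash
python3 -c "
from h import *
ft(6)"
```

```text
t 13.32 P [0.5567 0.1445 0.0848] stand x,y [0.61 2.38] Fs [-0.83 -0.32  6.38] M [-0.058  0.222  0.01 ] down [ 0.0011 -0.0001] w 0.013
```

>>> carry_out(plan=[[[0,0,0],[0,0,0],0.005],[[0,0,0],[0,0,0],0.005],[[0,0,0],[0,0,0],0.005],[[0,0,0],[0,0,0],0.005],[[0,0,0],[0,0,0],0.005],[[0,0,0],[0,0,0],0.005]])

```text
time_s: 14.08
position: [0.5567, 0.1445, 0.0848]
tool_rot: [[-0.165, 0.001, -0.986], [0.986, 0.0, -0.165], [-0.0, -1.0, -0.001]]
ft_force: [-0.6, -0.7, 6.7]
grip_width: 0.013
```

```bash
python3 -c "
from h import *
ft(4)"
```

```text
t 14.22 P [0.5567 0.1445 0.0848] stand x,y [0.61 2.38] Fs [-0.61 -0.84  6.8 ] M [-0.073  0.191  0.031] down [ 0.0011 -0.0002] w 0.0128
```

>>> carry_out(plan=[[[0,-0.0001,0],[0,0,0],0.005],[[0,0,0],[0,0,0],0.005],[[0,0,0],[0,0,0],0.005],[[0,0,0],[0,0,0],0.005],[[0,0,0],[0,0,0],0.005],[[0,0,0],[0,0,0],0.005],[[0,0,0],[0,0,0],0.005]])

```text
time_s: 15.1
position: [0.5567, 0.1444, 0.0848]
tool_rot: [[-0.165, 0.001, -0.986], [0.986, 0.0, -0.165], [-0.0, -1.0, -0.001]]
ft_force: [-0.2, -0.6, 6.1]
grip_width: 0.0128
```

```bash
python3 -c "
from h import *
ft(4)"
```

```text
t 15.25 P [0.5567 0.1445 0.0848] stand x,y [0.59 2.39] Fs [-0.59 -0.61  5.63] M [-0.05   0.2    0.023] down [ 0.001  -0.0001] w 0.013
```

>>> carry_out(plan=[[[0,-0.0003,0],[0,0,0],0.005],[[0,0,0],[0,0,0],0.005],[[0,0,-0.001],[1.9,0,0],0.005],[[0,0,-0.001],[1.9,0,0],0.005],[[0,0,0],[0,0,0],0.005]])

```text
time_s: 15.88
position: [0.5587, 0.1448, 0.0847]
tool_rot: [[-0.165, -0.065, -0.984], [0.986, -0.011, -0.165], [0.0, -0.998, 0.066]]
ft_force: [-0.4, -0.3, 6.8]
grip_width: 0.013
```

```bash
python3 -c "
from h import *
ft(3)"
```

```text
t 15.97 P [0.5586 0.1448 0.0847] stand x,y [2.55 2.45] Fs [-0.23 -0.14  5.52] M [-0.033  0.139  0.002] down [-0.0656 -0.0001] w 0.0126
```

>>> carry_out(plan=[[[0,-0.0001,-0.001],[1.9,0,0],0.005],[[0,-0.0001,-0.001],[1.9,0,0],0.005],[[0,0,0],[0,0,0],0.005]])

```text
time_s: 16.35
position: [0.5606, 0.1452, 0.0846]
tool_rot: [[-0.165, -0.13, -0.978], [0.986, -0.022, -0.164], [0.0, -0.991, 0.132]]
ft_force: [0.2, -0.5, 5.2]
grip_width: 0.0129
```

```bash
python3 -c "
from h import *
ft(3)"
```

```text
t 16.45 P [0.5605 0.1452 0.0846] stand x,y [4.46 2.49] Fs [ 0.14 -0.31  4.76] M [ 0.011  0.094 -0.019] down [-0.1315 -0.0002] w 0.0132
```

>>> carry_out(plan=[[[0,0,-0.001],[1.9,0,0],0.005],[[0,0,-0.001],[1.9,0,0],0.005],[[0,0,0],[0,0,0],0.005]])

```text
time_s: 16.82
position: [0.5624, 0.1455, 0.0843]
tool_rot: [[-0.165, -0.195, -0.967], [0.986, -0.033, -0.162], [0.0, -0.98, 0.197]]
ft_force: [0.4, -1.4, 5.9]
grip_width: 0.0124
```

```bash
python3 -c "
from h import *
ft(3)"
```

```text
t 16.93 P [0.5624 0.1455 0.0843] stand x,y [6.38 2.48] Fs [-0.12 -0.35  4.71] M [0.016 0.059 0.012] down [-0.1968 -0.0004] w 0.0131
```

>>> carry_out(plan=[[[0,0,-0.001],[1.9,0,0],0.005],[[0,0,-0.001],[1.9,0,0],0.005],[[0,0,0],[0,0,0],0.005],[[0,0,0],[0,0,0],0.005]])

```text
time_s: 17.42
position: [0.5642, 0.1458, 0.0839]
tool_rot: [[-0.165, -0.258, -0.952], [0.986, -0.043, -0.16], [0.0, -0.965, 0.261]]
ft_force: [1.1, -0.2, 4.7]
grip_width: 0.0125
```

```bash
python3 -c "
from h import *
ft(3)
p=env.get_image('side'); save(p,'s7.png')
cv2.imwrite('pics/s7c.png',cv2.cvtColor(cv2.resize(p['image'][90:210,190:320],None,fx=5,fy=5,interpolation=2),cv2.COLOR_RGB2BGR))
p=env.get_image('wrist'); save(p,'w7.png')"
```

```text
t 17.52 P [0.5642 0.1458 0.0839] stand x,y [8.22 2.47] Fs [ 0.8  -0.09  3.74] M [-0.003 -0.026 -0.029] down [-0.2615 -0.0005] w 0.0131
```

View pics/s7c.png

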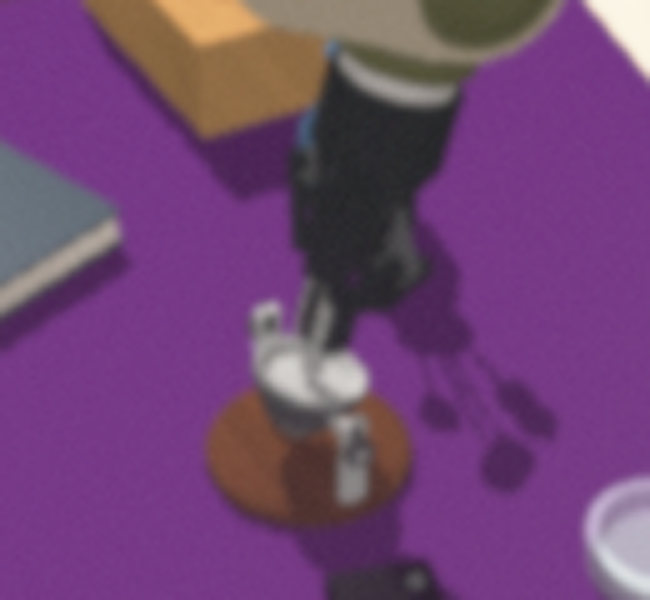

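View pics/w7.png

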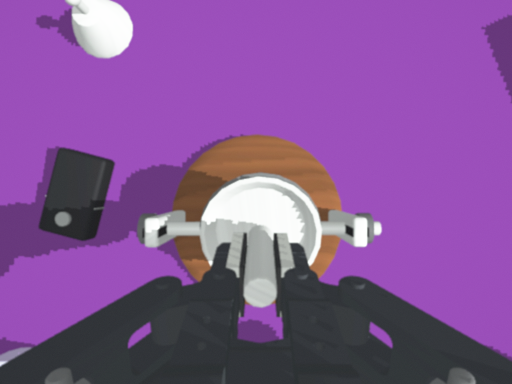

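>>> carry_out(plan=[[[0,0,0.001],[-1.9,0,0],0.005],[[0,0,0.001],[-1.9,0,0],0.005],[[0,0,0.001],[-1.9,0,0],0.005],[[0,0,0.001],[-1.9,0,0],0.005],[[0,0,0],[0,0,0],0.005]])

```text
time_s: 18.25
position: [0.5603, 0.1451, 0.0847]
tool_rot: [[-0.165, -0.13, -0.978], [0.986, -0.022, -0.164], [0.0, -0.991, 0.132]]
ft_force: [2.1, 0.3, 1.1]
grip_width: 0.0131
```

```bash
python3 -c "
from h import *
ft(3)"
```

```text
t 18.35 P [0.5604 0.1451 0.0847] stand x,y [4.32 2.45] Fs [1.39 0.36 1.7 ] M [ 0.039 -0.216 -0.009] down [-0.1329 -0.0002] w 0.0128
```

>>> carry_out(plan=[[[0,0,0.001],[-1.9,0,0],0.005],[[0,0,0.001],[-1.9,0,0],0.005],[[0,0,0.001],[-1.9,0,0],0.005],[[0,0,0.001],[-1.9,0,0],0.005],[[0,0,0],[0,0,0],0.005]])

```text
time_s: 18.98
position: [0.5565, 0.1445, 0.085]
tool_rot: [[-0.165, -0.0, -0.986], [0.986, 0.0, -0.165], [0.0, -1.0, 0.0]]
ft_force: [1.7, 1.1, 0.4]
grip_width: 0.0127
```

```bash
python3 -c "
from h import *
ft(3)"
```

```text
t 19.07 P [0.5565 0.1445 0.0849] stand x,y [0.43 2.43] Fs [1.3  0.18 0.59] M [ 0.029 -0.205  0.006] down [-0.0011  0.0001] w 0.0131
```

>>> carry_out(plan=[[[0,0.0001,0.001],[-1.9,0,0],0.005],[[0,0,0.001],[-1.9,0,0],0.005],[[0,0,0.001],[-1.9,0,0],0.005],[[0,0,0.001],[-1.9,0,0],0.005],[[0,0,0],[0,0,0],0.005]])

```text
time_s: 19.7
position: [0.5526, 0.1438, 0.0847]
tool_rot: [[-0.165, 0.13, -0.978], [0.986, 0.022, -0.164], [0.0, -0.991, -0.132]]
ft_force: [0.6, 0.6, -0.0]
grip_width: 0.013
```

```bash
python3 -c "
from h import *
ft(3)"
```

```text
t 19.8 P [0.5527 0.1438 0.0847] stand x,y [-3.49  2.42] Fs [1.27 0.77 0.02] M [ 0.069 -0.222 -0.012] down [0.1311 0.0004] w 0.0127
```

>>> carry_out(plan=[[[0,0,0.001],[-1.9,0,0],0.005],[[0,0,0.001],[-1.9,0,0],0.005],[[0,0,0.001],[-1.9,0,0],0.005],[[0,0,0.001],[-1.9,0,0],0.005],[[0,0,0],[0,0,0],0.005],[[0,0,0],[0,0,0],0.005]])

```text
time_s: 20.55
position: [0.5489, 0.1432, 0.084]
tool_rot: [[-0.165, 0.258, -0.952], [0.986, 0.043, -0.16], [0.0, -0.965, -0.261]]
ft_force: [1.7, 0.0, -0.5]
grip_width: 0.0125
```

```bash
python3 -c "
from h import *
ft(3)
p=env.get_image('side')
cv2.imwrite('pics/s8c.png',cv2.cvtColor(cv2.resize(p['image'][90:210,190:320],None,fx=5,fy=5,interpolation=2),cv2.COLOR_RGB2BGR))
p=env.get_image('wrist'); save(p,'w8.png')"
```

```text
t 20.65 P [0.5489 0.1432 0.084 ] stand x,y [-7.35  2.4 ] Fs [ 1.69 -0.01 -0.99] M [-0.001 -0.203 -0.003] down [0.2615 0.0005] w 0.0129
```

View pics/s8c.png

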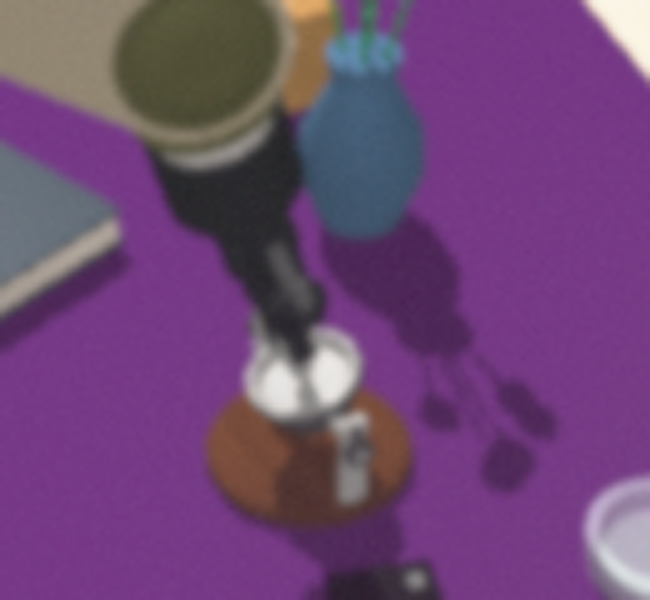

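View pics/w8.png

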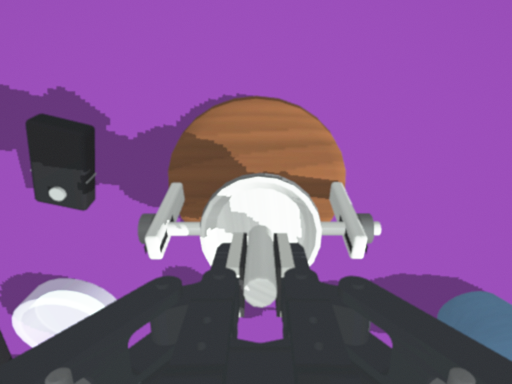

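>>> carry_out(plan=[[[0,0.0002,0],[0,0,0],0.005],[[0,0,0],[0,0,0],0.005],[[0,0,0],[0,0,0],0.005]])

```text
time_s: 21.12
position: [0.5488, 0.1432, 0.0839]
tool_rot: [[-0.165, 0.259, -0.952], [0.986, 0.043, -0.159], [-0.0, -0.965, -0.262]]
ft_force: [2.3, -0.2, -0.5]
grip_width: 0.0132
```

```bash
python3 -c "
from h import *
ft(3)"
```

```text
t 21.23 P [0.5488 0.1432 0.0839] stand x,y [-7.42  2.41] Fs [ 2.58  0.11 -0.48] M [ 0.024 -0.299 -0.039] down [0.2624 0.0005] w 0.0127
```

>>> carry_out(plan=[[[0,0,-0.001],[1.9,0,0],0.005],[[0,0,-0.001],[1.9,0,0],0.005],[[0,0,-0.001],[1.9,0,0],0.005],[[0,0,-0.001],[1.9,0,0],0.005],[[0,0,0],[0,0,0],0.005]])

```text
time_s: 21.85
position: [0.5527, 0.1438, 0.0847]
tool_rot: [[-0.165, 0.13, -0.978], [0.986, 0.022, -0.164], [-0.0, -0.991, -0.132]]
ft_force: [1.0, 0.1, 1.4]
grip_width: 0.0129
```

```bash
python3 -c "
from h import *
ft(3)"
```

```text
t 21.95 P [0.5526 0.1438 0.0847] stand x,y [-3.54  2.4 ] Fs [ 1.5  -0.2   0.59] M [-0.055 -0.322 -0.009] down [0.1331 0.0002] w 0.013
```

>>> carry_out(plan=[[[0,0,-0.001],[1.9,0,0],0.005],[[0,0,-0.001],[1.9,0,0],0.005],[[0,0,-0.001],[1.9,0,0],0.005],[[0,0,-0.001],[1.9,0,0],0.005],[[0,0,0],[0,0,0],0.005]])

```text
time_s: 22.58
position: [0.5565, 0.1445, 0.085]
tool_rot: [[-0.165, 0.0, -0.986], [0.986, 0.0, -0.165], [-0.0, -1.0, -0.0]]
ft_force: [1.6, -1.2, 1.5]
grip_width: 0.0132
```

```bash
python3 -c "
from h import *
ft(4)"
```

```text
t 22.73 P [0.5564 0.1444 0.085 ] stand x,y [0.31 2.42] Fs [ 2.   -0.28 -0.  ] M [-0.018 -0.397 -0.031] down [ 0.0009 -0.    ] w 0.0132
```

>>> carry_out(plan=[[[0,0,-0.0003],[0,0,0],0.005],[[0,0.0002,0],[0,0,0],0.005],[[0,0,0],[0,0,0],0.005]])

```text
time_s: 23.1
position: [0.5566, 0.1445, 0.0849]
tool_rot: [[-0.165, -0.0, -0.986], [0.986, -0.0, -0.165], [-0.0, -1.0, 0.0]]
ft_force: [-0.1, 0.4, 1.8]
grip_width: 0.0132
```

```bash
python3 -c "
from h import *
ft(4)"
```

```text
t 23.25 P [0.5567 0.1445 0.085 ] stand x,y [0.55 2.42] Fs [0.06 0.08 2.07] M [-0.046  0.009  0.014] down [-0.0001 -0.    ] w 0.0127
```

>>> carry_out(plan=[[[0,0,0],[0,0,0],0.018],[[0,0,0],[0,0,0],0.025],[[0,0,0],[0,0,0],0.04],[[0,0,0],[0,0,0],0.04],[[0,0,0],[0,0,0],0.04]])

```text
time_s: 23.88
position: [0.5568, 0.1445, 0.0848]
tool_rot: [[-0.165, -0.0, -0.986], [0.986, -0.0, -0.165], [0.0, -1.0, 0.0]]
ft_force: [-0.5, 0.1, -0.5]
grip_width: 0.0402
```

```bash
python3 -c "
from h import *
ft(2)
p=env.get_image('wrist'); save(p,'w9.png')"
```

```text
t 23.93 P [0.5568 0.1445 0.0848] stand x,y [0.67 2.43] Fs [ 0.06 -0.05 -0.08] M [ 0.019 -0.011  0.007] down [-0.0001 -0.    ] w 0.0403
```

View pics/w9.png

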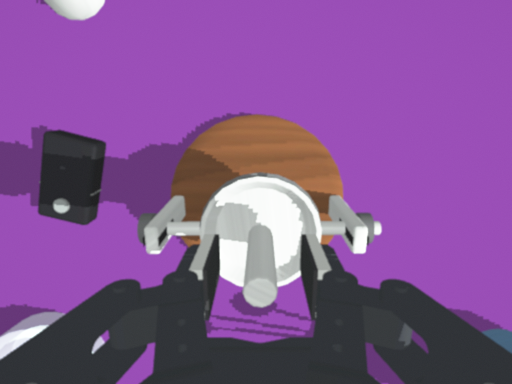

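Released, and the bowl sits upright in the cup. I'll retreat straight up and check.

>>> carry_out(plan=[[[0,-0.02,0],[0,0,0],0.04],[[0,-0.04,0],[0,0,0],0.04],[[0,-0.055,0],[0,0,0],0.04],[[0,0,0],[0,0,0],0.04],[[0,0,0],[0,0,0],0.04]])

```text
time_s: 24.6
position: [0.5564, 0.1445, 0.1992]
tool_rot: [[-0.165, -0.001, -0.986], [0.986, -0.0, -0.165], [0.0, -1.0, 0.001]]
ft_force: [-0.2, 0.2, -0.4]
grip_width: 0.04
```

Run:
```python
from h import *
import pickle
ft(2)
s=env.observe();p=env.get_image("wrist"); save(p,"w10.png"); pickle.dump((s,p),open("w10.pkl","wb"))
q=env.get_image("side"); save(q,"s10.png")
a=cv2.resize(p["image"][105:235,180:340],None,fx=4.5,fy=4.5,interpolation=2)
cv2.imwrite("pics/w10c.png",cv2.cvtColor(a,cv2.COLOR_RGB2BGR))
```

```text
t 24.65 P [0.5563 0.1445 0.1989] stand x,y [0.21 2.47] Fs [-0.26  0.08 -0.48] M [-0.004 -0.     0.006] down [-0.0023  0.0003] w 0.04
```

View pics/w10c.png

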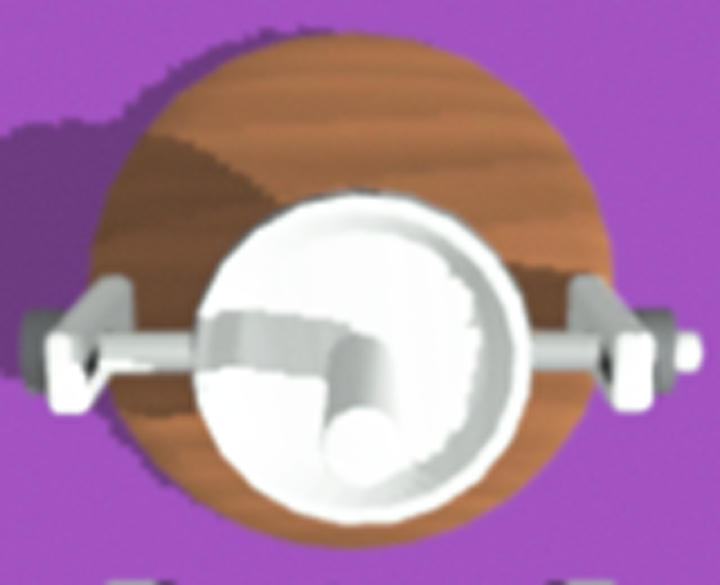

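View pics/s10.png

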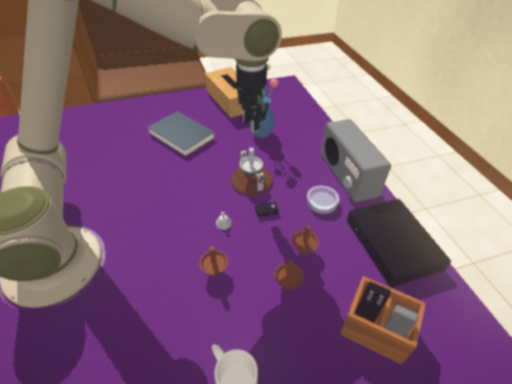

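Run:
```python
from h import *
import pickle
s,p=pickle.load(open("w10.pkl","rb"))
c=lambda r,q:((r-1.75)/4.5+105,(q-1.75)/4.5+180)
a=[atz(p,c(*q),.067,s) for q in((356,195),(356,530),(190,362),(523,362))]
print(np.mean(a,0),np.linalg.norm(a[0]-a[1]),np.linalg.norm(a[2]-a[3]))
t=atz(p,c(446,362),.122,s);d=t-np.mean(a,0);print(t,"tilt",d[:2]/.055)
L=atz(p,c(373,70),.074,s);R=atz(p,c(370,634),.074,s);m=(L+R)/2;print("postmid",m)
an=np.radians(9.4);o=np.mean(a,0)-m;print("x",o@[np.cos(an),np.sin(an),0],"y",o@[-np.sin(an),np.cos(an),0])
```

```text
[0.55576223 0.14455036 0.067     ] 0.0673389519838894 0.06906656368095784
[0.55650559 0.14458699 0.122     ] tilt [0.01351558 0.00066589]
postmid [0.55683888 0.14266449 0.074     ]
x -0.0007541792291225651 y 0.0020363924627554877
```

```bash
python3 -c "
from h import *
print(env.close_job(), env.observe()['time_s'])"
```

```text
the job is handed in; nothing more can be done
the job is handed in; nothing more can be done
```

The steel bowl is back in the tip-out stand: seated in the cup, rocked both ways, left upright and let go. The job was handed in at about 25 s, and it reported no verdict.

- **Pressing home:** I felt contact with the pin line at about 55 mm height. I held the bowl down with about 9 N, then about 8 N, for roughly 2 s in all. This is the axial push; the summed contact force was not measured. At the 2.2 factor the ~9 N part could touch 20 N, so I eased to ~8 N and held another ~0.9 s, which stays inside the 7–20 N band.
- **Rocking:** I turned the bowl about the pin line, 15.2° away from the robot and then 15.2° back towards it. The pictures at both ends show the cup tipping with the bowl. Downward support was lighter on the way back, about 1–3 N, so I pressed slightly more at that end.
- **Before release:** Back upright, there was a sideways force of about 2 N. I shifted 0.3 mm to remove it, pressed gently and opened the fingers.
- **Last checks:** The final picture puts the bowl about 0.8 mm off in x and 2 mm off in y from the middle between the posts, tilted about 0.8°. The camera calibration is only good to about 2 mm. The gripper was clear above the stand with no force on it, and the side view shows the other things where they started; I did not measure their positions again. No check failed.

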